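Size a plug in the stepped sizing block

ROBOT

A 7-joint arm with a two-finger parallel gripper is mounted at the origin on a cart in front of the work surface, level with it; the furniture and walls round the work are solid. World frame = base frame: x ahead of the robot, y to its left, z up, the work surface at z = 0. Lengths are in m, angles in rad, forces in N, time in s.
With the tool pointing down it reaches from about 0.4 to 0.85 m from the base axis. Payload 4.5 kg.
Tool frame: the origin (TCP) lies at the very end of the fingers, on their centre line; the grasp point (between the pads) lies 19 mm behind it; z points along the fingers, y is the line along which they close (so a half turn about z gives the same grasp; the last joint's range is limited). The gripper opens to 88 mm and grips with 3 to 60 N. Pads are 18 mm wide; open, the fingers measure 123 mm over their backs; the gripper's body (75 mm by 187 mm) begins 45 mm behind the grasp point.
Start: joints at [-1.224, 0.689, -0.195, 1.565, 0.157, 0.902, -0.215], TCP at [0.192, 0.595, 0.239] pointing down, gripper open.
Joint ranges: [-3.01, 3.01], [-0.46, 2.08], [-1.47, 1.51], [0.13, 2.56], [-1, 4.14], [0.04, 2.09], [-2.66, 2.66]. Speed limits (rad/s): [2.57, 2.57, 3.14, 3.14, 3.14, 3.14, 3.14].

INTERFACE

Orientations are given as a unit quaternion [x, y, z, w].
In Python, from plant import r gives the robot as it stands. The module is installed in compiled form; this text tells all that it offers.
- The arm moves only by the tool step_arm, never from a script. Its argument "increments" is a list of rows, each a list of 2 entries, a list of its own where there are three numbers: the shift along the world's x, y, z in cm, then the turn, a rotation vector about the world's x, y, z in degrees. A call has exactly 10 rows; each row shifts and turns the commanded pose from where the row before left it; what a row does not reach is not made up. A row lasts 1/10 s, in which the tool goes at most 50 mm and 8.59 degrees, less where a joint would pass 70% of its speed; a pose out of reach is approached as far as the arm can. A call is refused whole if a number of a shift passes 5 or a number of a turn 8.59, either way. A call with a gripper value outside its range is refused whole. "fingers" is the opening, from 0 (shut) to 1 (fully open), set as the call begins (left out, the last holds). The fingers move at their own pace and stop on an object; "grip_force" is the grip in N (left out, the last holds). Time passes only in rows, so rows that do not move let the fingers close, or fill a call up. It gives the time, the measured TCP pose, the force, the opening and the grip force at its end, in the units of the state.
- r.get_state(): the state, without advancing time (a new reading comes with each control period).
- r.snapshot(name): name is "scene" or "top" or "wrist"; returns (picture, depth): 480x640x3 uint8, red, green, blue; 480x640 float32, m along the optical axis (not along the pixel's ray), 0 where there is no reading.
- r.calibration(name): a dict with "fov_y" (degrees; the focal length in pixels is half the picture's height over the tangent of half this angle, whatever the lens; pixels are square), "cx", "cy" (the principal point, pixels), "R" (3x3) and "t" (3): a world point X has camera coordinates R X + t. Camera axes: x right, y down, z forward; pixel columns grow to the right and rows downward; lengths in m; the calibration is good to about 2 mm. A picture is of the moment at which its call begins: read the wrist's pose just before it. calibration takes no time and is no camera call; for the wrist camera it gives the pose at the moment of the call.
- r.finish_job(): hands the job in; it is judged then, once.
The state is a dict: "clock": time; "q": joint angles; "qd": joint speeds; "joint_torque": joint torques, N m; "tool_pos": TCP position; "eef_rot": TCP orientation; "contact_force": force on the tool from outside, world axes, zero at the start; "moment": the same for the moment, N m; "opening": opening from 0.0 (shut) to 1.0 (fully open); "finger_force": force on a finger pad.
Only numpy, scipy, OpenCV 4.12 (cv2) and the standard library are available. Lean on these libraries where they do the work, as an engineer would, in place of code of your own. Each camera call takes 0.05 s, during which the arm holds its last target. There are 200 camera calls.

TASK

Find the size of the steel plug standing on the round cork mat: hold it upright by its square stem and try it in the pockets of the stepped sizing block one after another, smallest first and skipping none, setting it squarely and gently (never more than 35 N) on each pocket until it goes in. Leave it fully home and upright in the first pocket it enters, let go and draw the hand well clear. Leave the two plugs in the grey tray, the jar, the carton and the tape where they are.

Things in the scene. Friction and masses are not known exactly. Their poses are not given: they have to be found in the camera images.
- plug_a: steel plug, 53 mm tall, about 0.1 kg: a round disc 8 mm thick, rounded rim, with a central upright square stem 14 x 14 x 45 mm to grip. The disc is 28, 32 or 36 mm across; each of the three plugs has another of these sizes, which one is to be found by trying. Origin: centre of the underside; z up along the stem, x and y square to the stem's flats
- plug_b: steel plug, 53 mm tall, about 0.1 kg: a round disc 8 mm thick, rounded rim, with a central upright square stem 14 x 14 x 45 mm to grip. The disc is 28, 32 or 36 mm across; each of the three plugs has another of these sizes, which one is to be found by trying. Origin: centre of the underside; z up along the stem, x and y square to the stem's flats
- plug_c: steel plug, 53 mm tall, about 0.1 kg: a round disc 8 mm thick, rounded rim, with a central upright square stem 14 x 14 x 45 mm to grip. The disc is 28, 32 or 36 mm across; each of the three plugs has another of these sizes, which one is to be found by trying. Origin: centre of the underside; z up along the stem, x and y square to the stem's flats
- gauge: sizing block, fixed: bright metal stair 192 mm long (y) x 60 mm (x) on a dark plate 84 x 204 mm. Steps 48 mm wide, tops 20, 26, 32, 38 mm over the bench, lowest at +y (left). In each a round blind pocket, flat floor, 10 mm deep, 1 mm chamfer. A plug has 1.2 mm play in its own pocket, stands on the rim of a smaller one. Rigid: feel with 3 to 8 N, approach at 15 mm/s or less. Origin: underside centre, z up
- step1 (a point): centre of the mouth of the smallest pocket (25.2 mm), lowest step, level with that step's top; the pocket floor is 10 mm below; axes as the block's
- step2 (a point): centre of the mouth of the second pocket (29.2 mm), level with that step's top; the pocket floor is 10 mm below; axes as the block's
- step3 (a point): centre of the mouth of the third pocket (33.2 mm), level with that step's top; the pocket floor is 10 mm below; axes as the block's
- step4 (a point): centre of the mouth of the largest pocket (37.2 mm), highest step, level with that step's top; the pocket floor is 10 mm below; axes as the block's
- pad: a round cork mat 84 mm across and 4 mm thick, fixed; the plug to be sized stands on it, within 1 cm of its middle. Origin: underside centre, on the bench
- tray: a grey tray 80 x 150 mm with a 14 mm rim and a 4 mm floor, fixed, long side along its y; the other two plugs stand in it and stay there. Origin: underside centre, on the bench
- jar: bystander: jar with a green screw lid, 45 mm wide and tall; origin underside centre
- carton: bystander: small white carton 46 x 62 x 24 mm; origin underside centre
- tape: bystander: roll of green tape lying flat, 69 mm across, 19 mm tall; origin underside centre
Mind the look-alikes: they are no part of the job. What is shaped like the plug_a but red is not meant.

How it is judged:
By the outcome, as a careful person would: the job done as asked, in the order asked, and still so for the second after the job is handed in, with the robot touching nothing.
It also fails if it takes over 72 s, if anything falls off the work surface, if the arm or the gripper's body presses on something with over 40 N, if the wrist force passes 120 N, or if a joint passes its speed limit or range.

## Working session

There is one attempt and no reset: what is moved stays moved. The work goes in short steps, Python scripts to look and compute and a tool call to move; the robot and the scene stay as the last step left them, time stands still between calls to the robot, and variables do not carry over. Pictures are saved under pics/ and viewed, at most 10 in all, crops included, and the job is handed in when it is done.

Besides the shell and the picture viewer there is one more tool, called after "Request:" by a JSON object that holds its "api" and its "payload", one argument or row to a line. step_arm: Moves the arm, as the interface text tells. Its arguments: {"type":"object","properties":{"increments":{"type":"array","items":{"type":"array"}},"fingers":{"type":"number"},"grip_force":{"type":"number"}},"required":["increments"]}

```bash
mkdir -p pics
cat > h.py <<'E'
import numpy as np, cv2
from plant import r
def snap(n,f=None):
    c=r.calibration(n); p,d=r.snapshot(n)
    if f: cv2.imwrite('pics/'+f,p[:,:,::-1])
    np.savez('last_'+n,p=p,d=d,**c); return p,d,c
def ray(c,u,v,z):
    f=240/np.tan(np.radians(float(c['fov_y']))/2); R=np.array(c['R']);t=np.array(c['t'])
    o=-R.T@t; d=R.T@np.array([(u-c['cx'])/f,(v-c['cy'])/f,1]); return o+d*(z-o[2])/d[2]
def proj(c,X):
    f=240/np.tan(np.radians(float(c['fov_y']))/2); q=np.array(c['R'])@np.array(X)+np.array(c['t']); return f*q[0]/q[2]+c['cx'],f*q[1]/q[2]+c['cy']
def cloud(c,d):
    f=240/np.tan(np.radians(float(c['fov_y']))/2); v,u=np.mgrid[:480,:640]
    P=np.stack([(u-c['cx'])/f*d,(v-c['cy'])/f*d,d],-1); return (P-np.array(c['t']))@np.array(c['R'])
E
python3 - <<'E'
from h import *
for n in('top','scene'):
    p,d,c=snap(n,n+'1.png'); print(n,c['fov_y'],-np.array(c['R']).T@c['t'])
print(r.get_state())
E
```

```text
top 55.59938174660309 [0.37877142 0.07989639 0.8880595 ]
scene 50.97884721868181 [ 0.04807677 -0.80824934  0.50796192]
{'clock': 0.1, 'q': array([-1.22422819,  0.68990275, -0.19450124,  1.56624081,  0.15734342,
        0.90253591, -0.21509482]), 'qd': array([-1.31839994e-03, -1.44756262e-03,  7.81248656e-04, -4.28810475e-04,
       -5.01883091e-05,  6.35805708e-04,  1.59361939e-03]), 'joint_torque': array([-3.15673889e-03, -5.28500140e+01, -1.27135400e+00, -1.53834969e+01,
       -5.25173417e-02,  2.05476201e-03,  4.35323295e-05]), 'tool_pos': array([0.19219463, 0.59410627, 0.23798793]), 'eef_rot': array([ 1.55700953e-01,  9.87803876e-01, -8.45204683e-04, -4.51701660e-05]), 'contact_force': array([-0.38454479, -0.01492354, -0.75591804]), 'moment': array([-0.04623993,  0.06641574,  0.0022488 ]), 'finger_force': 0.0, 'opening': 1.0025485549048399}
```

View pics/top1.png

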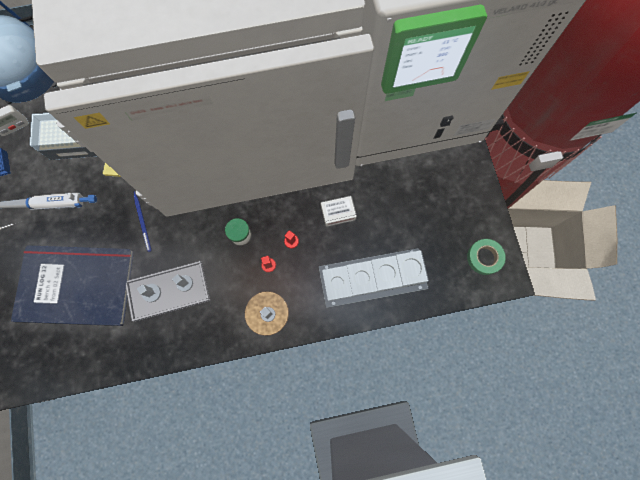

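View pics/scene1.png

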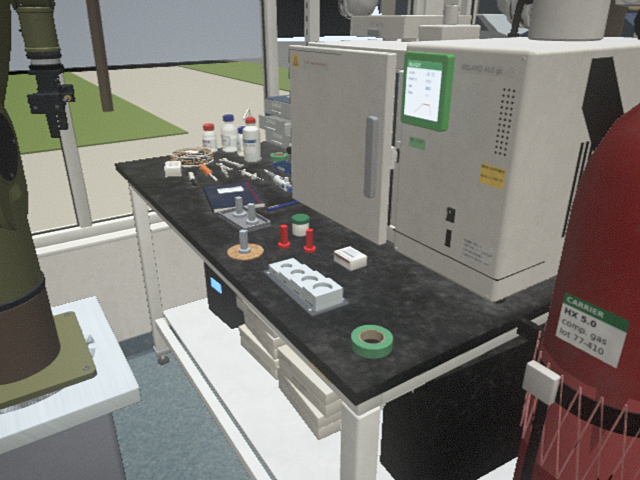

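The top view shows the steel plug on the cork mat at about (267,314). These could be mistaken for it: the red look-alikes at (291,239) and (267,264), and the tray plugs at (149,291) and (184,284). I choose (267,314): grey, on the round cork mat. The gauge runs from (325,283) to (422,268), with its smallest pocket on the left at about (337,282).

Run:
```python
from h import *
c=dict(np.load('last_top.npz')); d=c['d'];p=c['p']; P=cloud(c,d)
print('mat',ray(c,267,313.5,.004),'stem',ray(c,268,314,.057))
hsv=cv2.cvtColor(p,cv2.COLOR_RGB2HSV)
m=((P[...,2]>.015)&(P[...,2]<.045)).astype(np.uint8); m[:, :315]=0;m[:,432:]=0;m[:245]=0;m[310:]=0
cs=max(cv2.findContours(m,0,2)[0],key=cv2.contourArea); print(cv2.minAreaRect(cs))
for z in(.02,.026,.032,.038):
    s=(m>0)&(abs(P[...,2]-z)<.002); print(z,s.sum(),np.median(P[s],0))
for n,(u,v) in dict(s1=(337,282.5),s2=(361,279),s3=(386,273.5),s4=(413,268),jar=(238,230),red1=(291,239),red2=(267,264),tape=(488,256),carton=(340,210),doorbot=(165,213)).items(): print(n,P[v.__int__(),u],ray(c,u,v,.02))
cork=((hsv[...,0]>8)&(hsv[...,0]<25)&(hsv[...,1]>80)).astype(np.uint8); cork[:285]=0;cork[345:]=0;cork[:,:235]=0;cork[:,300:]=0
k=max(cv2.findContours(cork,0,2)[0],key=cv2.contourArea); e=cv2.fitEllipse(cv2.convexHull(k)); print(e,ray(c,*e[0],.004))
# door cloud nearest robot
s=(P[...,2]>.1)&(d>0)&(P[...,2]<.5); q=P[s]; q=q[(q[:,1]>-.2)&(q[:,1]<.45)]
for y in np.arange(-.2,.45,.1):
  w=q[abs(q[:,1]-y)<.05]; print('door y',y,w[:,0].min() if len(w) else None)
```

```text
mat [0.48005711 0.1708034  0.004     ] stem [0.47272381 0.16374062 0.057     ]
((374.5113525390625, 275.06036376953125), (32.7419319152832, 101.72726440429688), 79.3803482055664)
0.02 677 [0.50845103 0.01714177 0.01991301]
0.026 687 [ 0.50643658 -0.03484167  0.02604169]
0.032 478 [ 0.50320254 -0.07054782  0.0316053 ]
0.038 408 [ 0.50756075 -0.11485365  0.03767585]
s1 [0.51087096 0.02608404 0.01127523] [0.50860788 0.02682734 0.02      ]
s2 [ 0.5067123  -0.02070775  0.01286214] [ 0.50566885 -0.01988725  0.02      ]
s3 [ 0.50699497 -0.06973661  0.02054603] [ 0.50612331 -0.06959637  0.02      ]
s4 [ 0.50453737 -0.12140091  0.02847055] [ 0.50577669 -0.12338453  0.02      ]
jar [0.64380432 0.19274813 0.04501081] [0.65166708 0.19609612 0.02      ]
red1 [0.60380136 0.09637013 0.0499511 ] [0.61184315 0.09695885 0.02      ]
red2 [0.56707908 0.15021738 0.04318133] [0.57224577 0.15214681 0.02      ]
tape [ 0.50152037 -0.28139279 -0.00184838] [ 0.49850673 -0.27252268  0.02      ]
carton [ 0.64908737 -0.00995138  0.02404584] [ 0.65035315 -0.0103721   0.02      ]
doorbot [0.69874623 0.3195867  0.06623201] [0.71674645 0.33307051 0.02      ]
((266.1108093261719, 313.11651611328125), (42.69414138793945, 43.725341796875), 31.586448669433594) [0.48113539 0.17235054 0.004     ]
door y -0.2 0.7092587327502918
door y -0.1 0.7087692079128408
door y 0.0 0.6824170729426636
door y 0.10000000000000003 0.6967773117860989
door y 0.2 0.6963147493116508
door y 0.3 0.6965881968258666
door y 0.4000000000000001 None
```

Request:
{"api": "step_arm", "payload": {
  "increments": [
    [[2.5,-4,0],[0,0,0]],
    [[2.5,-4,0],[0,0,0]],
    [[2.5,-4,0],[0,0,0]],
    [[2.5,-4,0],[0,0,0]],
    [[2.5,-4,0],[0,0,0]],
    [[2.5,-4,0],[0,0,0]],
    [[2.5,-4,0],[0,0,0]],
    [[2.5,-4,0],[0,0,0]],
    [[2.5,-4,0],[0,0,0]],
    [[2.5,-4,0],[0,0,0]]
  ]
}}

```text
clock: 1.1
tool_pos: [0.4429, 0.1929, 0.2386]
eef_rot: [0.156, 0.988, -0.0, -0.0]
contact_force: [1.2, -0.0, -0.7]
opening: 1.002
finger_force: 0.0
```

Run:
```python
from h import *
p,d,c=snap('wrist','w1.png'); s=r.get_state(); print(s['clock'],s['tool_pos'],s['eef_rot'],c['fov_y'],-np.array(c['R']).T@c['t'],c['R'])
```

```text
1.15 [0.4476648  0.18319572 0.23829207] [ 0.16233118  0.98672952 -0.00330568  0.00158627] 58.33683567864584 [0.37933361 0.21268751 0.38443825] [[ 3.07837519e-01  9.51438921e-01  2.02388122e-04]
 [ 9.18494259e-01 -2.97233771e-01  2.60807173e-01]
 [ 2.48202252e-01 -8.01003410e-02 -9.65390894e-01]]
```

View pics/w1.png

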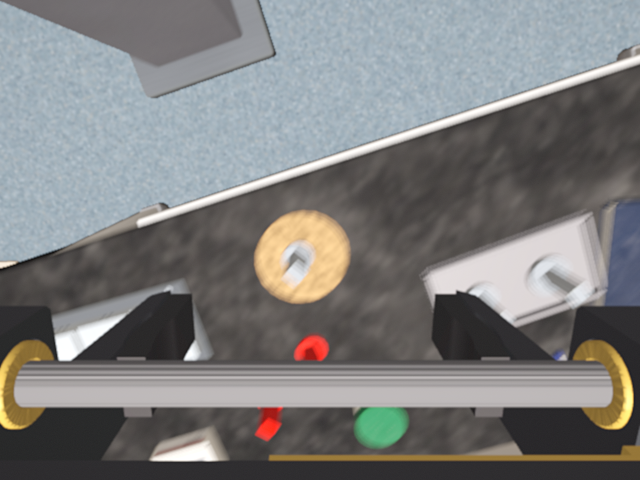

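The wrist view is motion-blurred. The plug stands on the mat at (297,258), the red ones are lower at (310,348) and (268,425), and the tray plugs are on the right. I'll retake now that the arm has settled, and crop for a check.

Run:
```python
from h import *
for i in range(4): r.snapshot('wrist')
p,d,c=snap('wrist'); s=r.get_state(); print(s['clock'],s['tool_pos'],s['eef_rot'])
cv2.imwrite('pics/w2.png',cv2.resize(p[190:320,230:380,::-1],None,fx=5,fy=4.5,interpolation=cv2.INTER_CUBIC)[:600])
P=cloud(c,d); 
m=(P[...,2]>.052)&(P[...,2]<.061); m[:190]=0;m[320:]=0;m[:,:230]=0;m[:,380:]=0
print(m.sum(),np.median(P[m],0)); print(cv2.minAreaRect((P[m][:,:2]*1000).astype(np.float32)))
m=(P[...,2]>.016)&(P[...,2]<.05); m[:190]=0;m[320:]=0;m[:,:230]=0;m[:,380:]=0
print('side',m.sum(),P[m].min(0),P[m].max(0))
hsv=cv2.cvtColor(p,cv2.COLOR_RGB2HSV); k=((hsv[...,0]>8)&(hsv[...,0]<25)&(hsv[...,1]>80)).astype(np.uint8);k[:190]=0;k[320:]=0
e=cv2.fitEllipse(cv2.convexHull(max(cv2.findContours(k,0,2)[0],key=cv2.contourArea))); print('mat',e,ray(c,*e[0],.004))
```

```text
1.4 [0.44149092 0.1961222  0.23866508] [ 1.54647086e-01  9.87969600e-01  4.33503886e-04 -4.00380895e-04]
312 [0.4786477  0.16851606 0.05670148]
((479.3982238769531, 168.21202087402344), (14.210309028625488, 14.123834609985352), 32.81307601928711)
side 239 [0.47024448 0.15890209 0.01600131] [0.48151754 0.1775307  0.04992073]
mat ((302.95794677734375, 254.65756225585938), (88.61309814453125, 91.92998504638672), 92.62052154541016) [0.48203791 0.17208116 0.004     ]
```

View pics/w2.png

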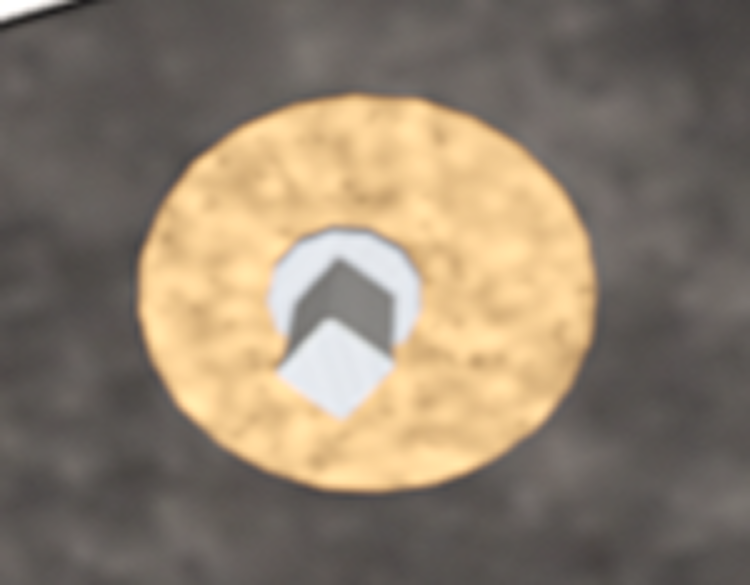

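The crop confirms the choice: a grey square stem on a disc, standing on the cork, with the stem top at crop (337,368). It measures 14.2 x 14.1 mm at z=0.0567, at 32.8°, and lies within 1 cm of the mat's middle. I'll turn about -39.4°, align above it and look again from closer.

Request:
{"api": "step_arm", "payload": {
  "increments": [
    [[0.37,-0.27,-1.2],[0,0,-3.94]],
    [[0.37,-0.27,-1.2],[0,0,-3.94]],
    [[0.37,-0.27,-1.2],[0,0,-3.94]],
    [[0.37,-0.27,-1.2],[0,0,-3.94]],
    [[0.37,-0.27,-1.2],[0,0,-3.94]],
    [[0.37,-0.27,-1.2],[0,0,-3.94]],
    [[0.37,-0.27,-1.2],[0,0,-3.94]],
    [[0.37,-0.27,-1.2],[0,0,-3.94]],
    [[0.37,-0.27,-1.2],[0,0,-3.94]],
    [[0.37,-0.27,-1.2],[0,0,-3.94]]
  ],
  "fingers": 0.5
}}

```text
clock: 2.4
tool_pos: [0.4785, 0.1703, 0.1182]
eef_rot: [0.479, 0.878, 0.0, -0.0]
contact_force: [0.6, 0.8, 0.1]
opening: 0.499
finger_force: 0.0
```

```bash
cat >> h.py <<'E'
def plug(zt,c,d,near,rad=.03):
    P=cloud(c,d); m=(abs(P[...,2]-zt)<.005)&(np.hypot(P[...,0]-near[0],P[...,1]-near[1])<rad)
    print(m.sum(),np.median(P[m],0),cv2.minAreaRect((P[m][:,:2]*1000).astype(np.float32)))
def st():
    from scipy.spatial.transform import Rotation as Ro
    s=r.get_state(); M=Ro.from_quat(s['eef_rot']).as_matrix()
    print(round(s['clock'],2),s['tool_pos'].round(4),'yang',np.degrees(np.arctan2(M[1,1],M[0,1])).round(2),'tilt',M[:2,2].round(4),s['contact_force'].round(1),s['moment'].round(2),s['opening']); return s,M
E
python3 - <<'E'
from h import *
for i in range(5): r.snapshot('wrist')
p,d,c=snap('wrist','w3.png'); st(); plug(.057,c,d,(.479,.168)); print(-np.array(c['R']).T@c['t'])
E
```

```text
2.7 [0.479  0.1689 0.1193] yang 32.85 tilt [0.0005 0.001 ] [ 0.7 -0.9  0. ] [-0.04  0.    0.04] 0.49936647609522417
761 [0.47908265 0.16912708 0.05670498] ((479.3679504394531, 168.6105499267578), (13.339412689208984, 14.36299991607666), 33.10453796386719)
[0.44239966 0.2243393  0.264949  ]
```

View pics/w3.png

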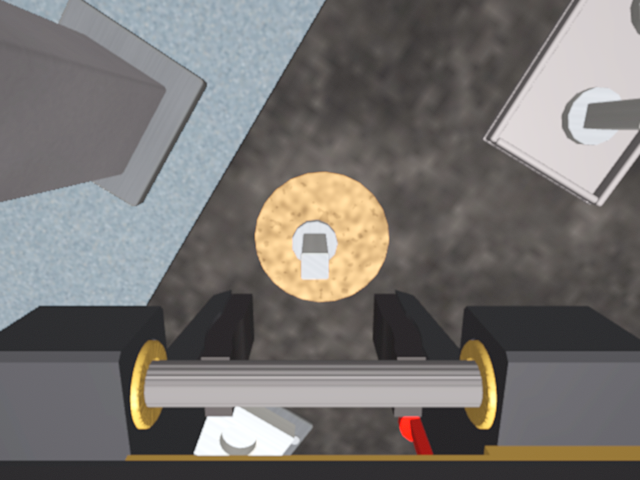

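The wrist view shows the plug at (314,265), midway between the fingertips and square to them, and both views agree to within 0.5 mm. I'll descend and grip.

Request:
{"api": "step_arm", "payload": {
  "increments": [
    [[0.04,0.05,-1.2],[0,0,0]],
    [[0,0,-1.2],[0,0,0]],
    [[0,0,-1.2],[0,0,0]],
    [[0,0,-1.2],[0,0,0]],
    [[0,0,-1.2],[0,0,0]],
    [[0,0,-1],[0,0,0]],
    [[0,0,-1],[0,0,0]],
    [[0,0,-0.8],[0,0,0]],
    [[0,0,-0.5],[0,0,0]],
    [[0,0,0],[0,0,0]]
  ]
}}

```text
clock: 3.7
tool_pos: [0.4794, 0.1681, 0.0251]
eef_rot: [0.48, 0.877, -0.0, -0.0]
contact_force: [-0.6, 1.1, 0.2]
opening: 0.497
finger_force: 0.0
```

Request:
{"api": "step_arm", "payload": {
  "increments": [
    [[0,0,0],[0,0,0]],
    [[0,0,0],[0,0,0]],
    [[0,0,0],[0,0,0]],
    [[0,0,0],[0,0,0]],
    [[0,0,0],[0,0,0]],
    [[0,0,0],[0,0,0]],
    [[0,0,0],[0,0,0]],
    [[0,0,0],[0,0,0]],
    [[0,0,0],[0,0,0]],
    [[0,0,0],[0,0,0]]
  ],
  "fingers": 0,
  "grip_force": 30
}}

```text
clock: 4.7
tool_pos: [0.48, 0.1683, 0.0259]
eef_rot: [0.48, 0.877, 0.0, 0.0]
contact_force: [0.6, 0.3, 4.7]
opening: 0.153
finger_force: 30.0
```

Run:
```python
from h import *
st()
```

```text
4.7 [0.48   0.1683 0.0259] yang 32.68 tilt [0.0007 0.0003] [0.6 0.3 4.7] [-0.03 -0.04 -0.06] 0.15288278613802123
```

Request:
{"api": "step_arm", "payload": {
  "increments": [
    [[0,0,0.8],[0,0,0]],
    [[0,0,1.6],[0,0,0]],
    [[0,0,2],[0,0,0]],
    [[0,0,2],[0,0,-3.27]],
    [[0,-1,2],[0,0,-3.27]],
    [[0.3,-2,2],[0,0,-3.27]],
    [[0.4,-2,2],[0,0,-3.27]],
    [[0.4,-3,2],[0,0,-3.27]],
    [[0.4,-3,2],[0,0,-3.27]],
    [[0.4,-3,1],[0,0,-3.27]]
  ]
}}

```text
clock: 5.7
tool_pos: [0.4986, 0.027, 0.2013]
eef_rot: [0.645, 0.764, 0.0, 0.0]
contact_force: [1.3, -1.2, -1.4]
opening: 0.158
finger_force: 30.0
```

Request:
{"api": "step_arm", "payload": {
  "increments": [
    [[0.4,-3,0],[0,0,-3.27]],
    [[0.4,-3,0],[0,0,-3.27]],
    [[0,-3,0],[0,0,-3.27]],
    [[0,-3,0],[0,0,0]],
    [[0,-3,0],[0,0,0]],
    [[0,-3,0],[0,0,0]],
    [[0,-2.5,0],[0,0,0]],
    [[0,-1.5,0],[0,0,0]],
    [[0,-0.8,0],[0,0,0]],
    [[0,0,0],[0,0,0]]
  ]
}}

```text
clock: 6.7
tool_pos: [0.5064, -0.2001, 0.1997]
eef_rot: [0.708, 0.707, -0.0, -0.0]
contact_force: [-0.3, 0.5, -1.6]
opening: 0.156
finger_force: 30.0
```

Run:
```python
from h import *
for i in range(5): r.snapshot('wrist')
p,d,c=snap('wrist','w4.png'); st()
```

```text
7.0 [ 0.5069 -0.1985  0.1997] yang 0.09 tilt [-0.0001  0.0007] [-0.7 -0.5 -1.4] [-0.07 -0.01 -0.01] 0.15649420383207294
```

View pics/w4.png

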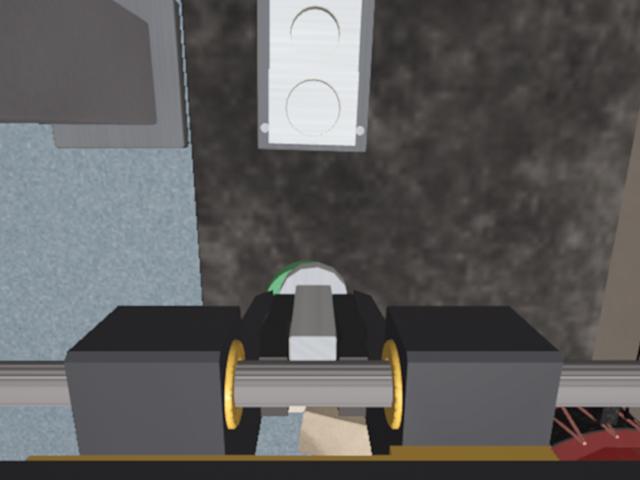

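The wrist view shows step 4's pocket at (313,108) and step 3's at (315,28), with the held plug upright at (313,290–350). I'll move +9 cm in y so that all four pockets are in view.

Request:
{"api": "step_arm", "payload": {
  "increments": [
    [[0,0.5,0],[0,0,0]],
    [[0,1.2,0],[0,0,0]],
    [[0,1.5,0],[0,0,0]],
    [[0,1.8,0],[0,0,0]],
    [[0,1.5,0],[0,0,0]],
    [[0,1.2,0],[0,0,0]],
    [[0,0.8,0],[0,0,0]],
    [[0,0.5,0],[0,0,0]],
    [[0,0,0],[0,0,0]],
    [[0,0,0],[0,0,0]]
  ]
}}

```text
clock: 8.0
tool_pos: [0.5067, -0.1104, 0.1998]
eef_rot: [0.708, 0.707, -0.0, 0.0]
contact_force: [0.3, -0.5, -1.7]
opening: 0.153
finger_force: 30.0
```

Run:
```python
from h import *
for i in range(5): r.snapshot('wrist')
p,d,c=snap('wrist','w5.png'); s,M=st(); P=cloud(c,d)
v,u=np.mgrid[:480,:640]
tops=[.02,.026,.032,.038]; C=[]
for i,z in enumerate(tops):
    g0=(.5065,.026-.048*i)
    near=np.hypot(P[...,0]-g0[0],P[...,1]-g0[1])<.026
    # floor points: true x,y at 10 mm below; visible part is biased, so take the rim: top-level points inner boundary
    top=(abs(P[...,2]-z)<.0025)&(abs(P[...,0]-g0[0])<.04)&(abs(P[...,1]-g0[1])<.03)
    hole=((P[...,2]<z-.004)&near).astype(np.uint8)
    n,l,stt,cen=cv2.connectedComponentsWithStats(hole); k=1+np.argmax(stt[1:,4])
    cnt=max(cv2.findContours((l==k).astype(np.uint8),0,2)[0],key=cv2.contourArea)
    e=cv2.fitEllipse(cnt); W=ray(c,*e[0],z); C.append(W[:2])
    print(i+1,stt[k],np.round(e[0],1),np.round(e[1],1),W.round(4),'top med',np.median(P[top],0).round(4),top.sum())
C=np.array(C); print(np.diff(C,axis=0))
blk=(P[...,2]>.016)&(P[...,2]<.042)&(abs(P[...,0]-.507)<.06)&(P[...,1]<.08)&(P[...,1]>-.17)&(v<270)
print(cv2.minAreaRect((P[blk][:,:2]*1000).astype(np.float32)))
```

```text
8.3 [ 0.5067 -0.1102  0.1997] yang -0.07 tilt [ 0.0001 -0.0001] [ 0.6  1.6 -1.1] [-0.06  0.02  0.03] 0.15313457142665673
1 [ 300    4   36   39 1084] [317.3  23.4] [35.1 37.8] [0.51   0.0258 0.02  ] top med [0.5105 0.0198 0.0198] 4029
2 [ 296   75   40   43 1359] [315.6  95.7] [39.9 42.1] [ 0.5087 -0.0218  0.026 ] top med [ 0.5083 -0.0203  0.0258] 4756
3 [ 292  142   45   46 1625] [313.8 164.7] [44.2 45.2] [ 0.5075 -0.0692  0.032 ] top med [ 0.5076 -0.0688  0.0318] 3998
4 [ 288  207   50   48 1850] [312.1 230.9] [47.  48.8] [ 0.5061 -0.1166  0.038 ] top med [ 0.5061 -0.1161  0.0377] 3273
[[-0.00124899 -0.0475607 ]
 [-0.00127299 -0.0474097 ]
 [-0.00134544 -0.04748126]]
((508.0540466308594, -50.22087860107422), (183.20484924316406, 60.23562240600586), 88.53179931640625)
```

View pics/w5.png

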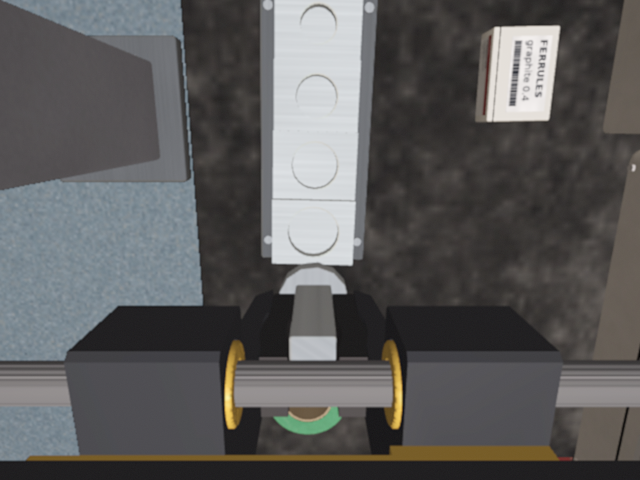

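All four pockets are in view, at (317,23), (316,96), (314,165) and (312,231), about 48 mm apart with a block yaw of about -1.5°. Next I measure the held plug in the same picture, relative to the tool.

Run:
```python
from h import *
c=dict(np.load('last_wrist.npz')); p=c['p']; d=c['d']; P=cloud(c,d); tp=np.array([.5067,-.1102,.1997])
g=P[255:362,275:355]-tp
for name,lo,hi in(('top',.026,.036),('disc',-.018,-.008)):
    m=(g[...,2]>lo)&(g[...,2]<hi); q=g[m]; print(name,m.sum(),q.min(0).round(4),q.max(0).round(4),np.median(q,0).round(4))
m=(g[...,2]>-.0165)&(g[...,2]<-.010)
q=g[m][:,:2]; 
# disc far rim: per x column max y -> circle fit
xs=np.round(q[:,0],4); b=[(x,q[abs(q[:,0]-x)<.0004][:,1].max()) for x in np.arange(q[:,0].min()+.0005,q[:,0].max()-.0005,.0006)]
b=np.array(b); A=np.c_[2*b,np.ones(len(b))]; s=np.linalg.lstsq(A,(b**2).sum(1),rcond=None)[0]; print('circle',s[:2],np.sqrt(s[2]+s[0]**2+s[1]**2))
m=(g[...,2]>-.005)&(g[...,2]<.026)&(abs(g[...,0])<.0075); print('front face y',np.median(g[m],0))
for z in (0,.01,.02,.03):
  k=m&(abs(g[...,2]-z)<.003); print(z,np.median(g[k],0).round(4))
```

```text
top 1848 [-0.0116 -0.0011  0.026 ] [0.0123 0.0091 0.036 ] [-0.0001  0.0057  0.0306]
disc 1334 [-0.0138  0.0022 -0.018 ] [ 0.0133  0.0141 -0.008 ] [-0.0001  0.0083 -0.0142]
circle [-0.00022578  0.00013108] 0.013841569586950216
front face y [0.00025367 0.00701    0.0135031 ]
0 [0.0003 0.0071 0.0004]
0.01 [0.0002 0.007  0.01  ]
0.02 [0.0012 0.0069 0.0204]
0.03 [nan nan nan]
  return _methods._mean(a, axis=axis, dtype=dtype,
  ret = um.true_divide(
```

The held plug is centred on the tool and upright, with its underside 22 mm below the TCP. Step 1 is (+0.35, +13.66) cm away, and contact is 157.7 mm down.

Request:
{"api": "step_arm", "payload": {
  "increments": [
    [[0.05,0.6,-0.3],[0,0,0]],
    [[0.05,1.2,-0.6],[0,0,0]],
    [[0.05,1.9,-0.7],[0,0,0]],
    [[0.05,2.2,-0.8],[0,0,0]],
    [[0.05,2.2,-0.8],[0,0,0]],
    [[0.05,2.0,-0.8],[0,0,0]],
    [[0.05,1.6,-0.8],[0,0,0]],
    [[0,1.2,-0.8],[0,0,0]],
    [[0,0.56,-0.2],[0,0,0]],
    [[0,0.2,-0.2],[0,0,0]]
  ]
}}

```text
clock: 9.3
tool_pos: [0.5101, 0.0275, 0.1394]
eef_rot: [0.707, 0.707, -0.0, -0.0]
contact_force: [-0.6, -0.1, -1.5]
opening: 0.155
finger_force: 30.0
```

Request:
{"api": "step_arm", "payload": {
  "increments": [
    [[0,0,-1],[0,0,0]],
    [[0,0,-1.2],[0,0,0]],
    [[0,0,-1.4],[0,0,0]],
    [[0,0,-1.3],[0,0,0]],
    [[0,0,-1.2],[0,0,0]],
    [[0,0,-0.9],[0,0,0]],
    [[0,0,-0.8],[0,0,0]],
    [[0,0,-0.5],[0,0,0]],
    [[0,0,0],[0,0,0]],
    [[0,0,0],[0,0,0]]
  ]
}}

```text
clock: 10.3
tool_pos: [0.5104, 0.0268, 0.0569]
eef_rot: [0.707, 0.707, 0.0, 0.0]
contact_force: [0.6, -0.1, -1.3]
opening: 0.153
finger_force: 30.0
```

Run:
```python
from h import *
for i in range(3): st(); r.snapshot('wrist')
p,d,c=snap('wrist'); s,M=st(); P=cloud(c,d)
m=(P[...,2]>.013)&(P[...,2]<.0225)&(abs(P[...,0]-.51)<.04)&(abs(P[...,1]-.03)<.05)
q=P[m]; print(m.sum(),q.min(0),q.max(0))
```

```text
10.3 [0.5104 0.0268 0.0569] yang -0.02 tilt [0.0004 0.    ] [ 0.6 -0.1 -1.3] [-0.01  0.06 -0.02] 0.1525710676956304
10.35 [0.5105 0.0268 0.0571] yang -0.02 tilt [0.0008 0.0001] [-0.1  0.7  0.1] [-0.03  0.07  0.02] 0.155141322439065
10.4 [0.5106 0.0269 0.0571] yang -0.02 tilt [0.001  0.0001] [-0.2 -0.5 -0.3] [-0.05  0.11 -0.01] 0.15421229240269266
10.5 [0.5105 0.0269 0.0571] yang -0.02 tilt [0.0009 0.0001] [-0.3  0.2  0.3] [-0.06  0.02  0.01] 0.15078068685960586
7035 [0.47950479 0.01235404 0.01300119] [0.54071105 0.05117831 0.02210962]
```

Request:
{"api": "step_arm", "payload": {
  "increments": [
    [[-0.03,0,-0.12],[0,0,0]],
    [[0,0,-0.12],[0,0,0]],
    [[0,0,-0.12],[0,0,0]],
    [[0,0,-0.12],[0,0,0]],
    [[0,0,-0.12],[0,0,0]],
    [[0,0,-0.12],[0,0,0]],
    [[0,0,-0.12],[0,0,0]],
    [[0,0,-0.12],[0,0,0]],
    [[0,0,-0.12],[0,0,0]],
    [[0,0,-0.12],[0,0,0]]
  ]
}}

```text
clock: 11.5
tool_pos: [0.5099, 0.0268, 0.0447]
eef_rot: [0.707, 0.707, 0.0, 0.0]
contact_force: [-0.4, -0.8, -0.5]
opening: 0.158
finger_force: 30.0
```

Request:
{"api": "step_arm", "payload": {
  "increments": [
    [[0,0,-0.05],[0,0,0]],
    [[0,0,-0.05],[0,0,0]],
    [[0,0,-0.05],[0,0,0]],
    [[0,0,-0.05],[0,0,0]],
    [[0,0,-0.05],[0,0,0]],
    [[0,0,0],[0,0,0]],
    [[0,0,0],[0,0,0]],
    [[0,0,0],[0,0,0]],
    [[0,0,0],[0,0,0]],
    [[0,0,0],[0,0,0]]
  ]
}}

```text
clock: 12.5
tool_pos: [0.5099, 0.0268, 0.0423]
eef_rot: [0.707, 0.707, 0.0, 0.0]
contact_force: [0.2, 0.1, -0.6]
opening: 0.159
finger_force: 30.0
```

Request:
{"api": "step_arm", "payload": {
  "increments": [
    [[0,0,-0.02],[0,0,0]],
    [[0,0,-0.02],[0,0,0]],
    [[0,0,-0.02],[0,0,0]],
    [[0,0,-0.02],[0,0,0]],
    [[0,0,-0.02],[0,0,0]],
    [[0,0,0],[0,0,0]],
    [[0,0,0],[0,0,0]],
    [[0,0,0],[0,0,0]],
    [[0,0,0],[0,0,0]],
    [[0,0,0],[0,0,0]]
  ]
}}

```text
clock: 13.5
tool_pos: [0.51, 0.0268, 0.0419]
eef_rot: [0.707, 0.707, 0.0, 0.0]
contact_force: [-0.6, -0.2, 6.6]
opening: 0.153
finger_force: 30.0
```

Firm contact at 6.6 N with the underside level with step 1's top: it stands on the rim and does not go in. Next is step 2.

Request:
{"api": "step_arm", "payload": {
  "increments": [
    [[0,0,0.4],[0,0,0]],
    [[0,0,0.7],[0,0,0]],
    [[0,0,0.7],[0,0,0]],
    [[-0.03,-0.7,0.2],[0,0,0]],
    [[-0.03,-1.2,0],[0,0,0]],
    [[-0.03,-1.3,0],[0,0,0]],
    [[-0.02,-0.9,0],[0,0,0]],
    [[-0.02,-0.5,0],[0,0,0]],
    [[0,-0.2,0],[0,0,0]],
    [[0,0,0],[0,0,0]]
  ]
}}

```text
clock: 14.5
tool_pos: [0.5085, -0.0214, 0.0611]
eef_rot: [0.707, 0.707, 0.0, -0.0]
contact_force: [-0.3, 0.8, -1.5]
opening: 0.155
finger_force: 30.0
```

Run:
```python
from h import *
for i in range(3): r.snapshot('wrist')
p,d,c=snap('wrist','w6.png'); s,M=st(); P=cloud(c,d)
m=(P[...,2]>.0235)&(P[...,2]<.0285)&(abs(P[...,0]-.51)<.04)&(abs(P[...,1]+.02)<.035)
q=P[m]; print(m.sum(),q.min(0),q.max(0))
```

```text
14.7 [ 0.5086 -0.0205  0.0612] yang 0.04 tilt [0.     0.0004] [ 0.5 -0.2 -1.8] [-0.06  0.02  0.06] 0.15219732030524005
6296 [ 0.47856352 -0.03274306  0.0235017 ] [0.53931797 0.00337113 0.02788176]
```

Request:
{"api": "step_arm", "payload": {
  "increments": [
    [[0.02,-0.02,-0.12],[0,0,0]],
    [[0,0,-0.12],[0,0,0]],
    [[0,0,-0.12],[0,0,0]],
    [[0,0,-0.12],[0,0,0]],
    [[0,0,-0.12],[0,0,0]],
    [[0,0,-0.12],[0,0,0]],
    [[0,0,-0.12],[0,0,0]],
    [[0,0,-0.12],[0,0,0]],
    [[0,0,-0.12],[0,0,0]],
    [[0,0,-0.12],[0,0,0]]
  ]
}}

```text
clock: 15.7
tool_pos: [0.5088, -0.0214, 0.0491]
eef_rot: [0.707, 0.707, 0.0, 0.0]
contact_force: [0.6, -0.5, -1.8]
opening: 0.157
finger_force: 30.0
```

Request:
{"api": "step_arm", "payload": {
  "increments": [
    [[0,0,-0.05],[0,0,0]],
    [[0,0,-0.05],[0,0,0]],
    [[0,0,-0.03],[0,0,0]],
    [[0,0,-0.03],[0,0,0]],
    [[0,0,-0.03],[0,0,0]],
    [[0,0,0],[0,0,0]],
    [[0,0,0],[0,0,0]],
    [[0,0,0],[0,0,0]],
    [[0,0,0],[0,0,0]],
    [[0,0,0],[0,0,0]]
  ]
}}

```text
clock: 16.7
tool_pos: [0.5088, -0.0214, 0.0473]
eef_rot: [0.707, 0.707, 0.0, 0.0]
contact_force: [-0.5, 0.0, -1.1]
opening: 0.156
finger_force: 30.0
```

Request:
{"api": "step_arm", "payload": {
  "increments": [
    [[0,0,-0.03],[0,0,0]],
    [[0,0,-0.03],[0,0,0]],
    [[0,0,-0.03],[0,0,0]],
    [[0,0,-0.03],[0,0,0]],
    [[0,0,-0.03],[0,0,0]],
    [[0,0,-0.03],[0,0,0]],
    [[0,0,0],[0,0,0]],
    [[0,0,0],[0,0,0]],
    [[0,0,0],[0,0,0]],
    [[0,0,0],[0,0,0]]
  ]
}}

```text
clock: 17.7
tool_pos: [0.5088, -0.0214, 0.0455]
eef_rot: [0.707, 0.707, -0.0, -0.0]
contact_force: [0.3, -0.3, -0.8]
opening: 0.156
finger_force: 30.0
```

It is entering freely. The floor should come at about TCP z = 0.0379.

Request:
{"api": "step_arm", "payload": {
  "increments": [
    [[0,0,-0.06],[0,0,0]],
    [[0,0,-0.06],[0,0,0]],
    [[0,0,-0.06],[0,0,0]],
    [[0,0,-0.06],[0,0,0]],
    [[0,0,-0.06],[0,0,0]],
    [[0,0,-0.06],[0,0,0]],
    [[0,0,-0.06],[0,0,0]],
    [[0,0,-0.06],[0,0,0]],
    [[0,0,-0.06],[0,0,0]],
    [[0,0,-0.06],[0,0,0]]
  ]
}}

```text
clock: 18.7
tool_pos: [0.5088, -0.0214, 0.0395]
eef_rot: [0.707, 0.707, 0.0, 0.0]
contact_force: [0.2, -0.6, -1.1]
opening: 0.148
finger_force: 30.0
```

Request:
{"api": "step_arm", "payload": {
  "increments": [
    [[0,0,-0.03],[0,0,0]],
    [[0,0,-0.03],[0,0,0]],
    [[0,0,-0.03],[0,0,0]],
    [[0,0,-0.03],[0,0,0]],
    [[0,0,-0.02],[0,0,0]],
    [[0,0,-0.02],[0,0,0]],
    [[0,0,0],[0,0,0]],
    [[0,0,0],[0,0,0]],
    [[0,0,0],[0,0,0]],
    [[0,0,0],[0,0,0]]
  ]
}}

```text
clock: 19.7
tool_pos: [0.5088, -0.0214, 0.038]
eef_rot: [0.707, 0.707, 0.0, 0.0]
contact_force: [0.8, -0.9, 0.8]
opening: 0.156
finger_force: 30.0
```

Request:
{"api": "step_arm", "payload": {
  "increments": [
    [[0,0,-0.02],[0,0,0]],
    [[0,0,-0.01],[0,0,0]],
    [[0,0,-0.01],[0,0,0]],
    [[0,0,0],[0,0,0]],
    [[0,0,0],[0,0,0]],
    [[0,0,0],[0,0,0]],
    [[0,0,0],[0,0,0]],
    [[0,0,0],[0,0,0]],
    [[0,0,0],[0,0,0]],
    [[0,0,0],[0,0,0]]
  ]
}}

```text
clock: 20.7
tool_pos: [0.5089, -0.0214, 0.0379]
eef_rot: [0.707, 0.707, 0.0, 0.0]
contact_force: [0.5, 0.4, 5.4]
opening: 0.155
finger_force: 30.0
```

The plug is fully home: 5.4 N at z = 0.0379, which is the floor depth. I'll release it with a modest opening and rise straight up.

Request:
{"api": "step_arm", "payload": {
  "increments": [
    [[0,0,0],[0,0,0]],
    [[0,0,0],[0,0,0]],
    [[0,0,0],[0,0,0]],
    [[0,0,0],[0,0,0]],
    [[0,0,0],[0,0,0]],
    [[0,0,0],[0,0,0]],
    [[0,0,0],[0,0,0]],
    [[0,0,0],[0,0,0]],
    [[0,0,0],[0,0,0]],
    [[0,0,0],[0,0,0]]
  ],
  "fingers": 0.45
}}

```text
clock: 21.7
tool_pos: [0.5088, -0.0214, 0.0375]
eef_rot: [0.707, 0.707, 0.0, 0.0]
contact_force: [0.2, 0.1, 0.5]
opening: 0.446
finger_force: 0.0
```

Request:
{"api": "step_arm", "payload": {
  "increments": [
    [[0,0,0.3],[0,0,0]],
    [[0,0,0.6],[0,0,0]],
    [[0,0,1],[0,0,0]],
    [[0,0,1.5],[0,0,0]],
    [[0,0,2],[0,0,0]],
    [[0,0,2.5],[0,0,0]],
    [[0,0,2.5],[0,0,0]],
    [[0,0,2.5],[0,0,0]],
    [[0,0,2],[0,0,0]],
    [[0,0,1],[0,0,0]]
  ]
}}

```text
clock: 22.7
tool_pos: [0.5095, -0.0215, 0.199]
eef_rot: [0.707, 0.707, 0.001, 0.001]
contact_force: [-0.4, -0.6, -1.1]
opening: 0.451
finger_force: 0.0
```

Request:
{"api": "step_arm", "payload": {
  "increments": [
    [[0,-0.5,0],[0,0,0]],
    [[0,-1,0],[0,0,0]],
    [[0,-1.5,0],[0,0,0]],
    [[0,-1.5,0],[0,0,0]],
    [[0,-1.5,0],[0,0,0]],
    [[0,-1,0],[0,0,0]],
    [[0,-0.5,0],[0,0,0]],
    [[0,0,0],[0,0,0]],
    [[0,0,0],[0,0,0]],
    [[0,0,0],[0,0,0]]
  ]
}}

```text
clock: 23.7
tool_pos: [0.5088, -0.0955, 0.1965]
eef_rot: [0.707, 0.707, 0.0, -0.0]
contact_force: [-0.3, 0.1, 0.1]
opening: 0.451
finger_force: 0.0
```

Run:
```python
from h import *
r.snapshot('wrist')
p,d,c=snap('wrist','w7.png'); st(); plug(.069,c,d,(.5088,-.0214))
```

```text
23.8 [ 0.5089 -0.0957  0.1965] yang 0.05 tilt [0.0001 0.0004] [ 0.2 -0.3 -0. ] [-0.1   0.06  0.05] 0.45469481342681206
542 [ 0.50888044 -0.02097287  0.0687226 ] ((508.8817443847656, -20.973636627197266), (13.57135009765625, 13.503808975219727), 0.044303376227617264)
```

View pics/w7.png

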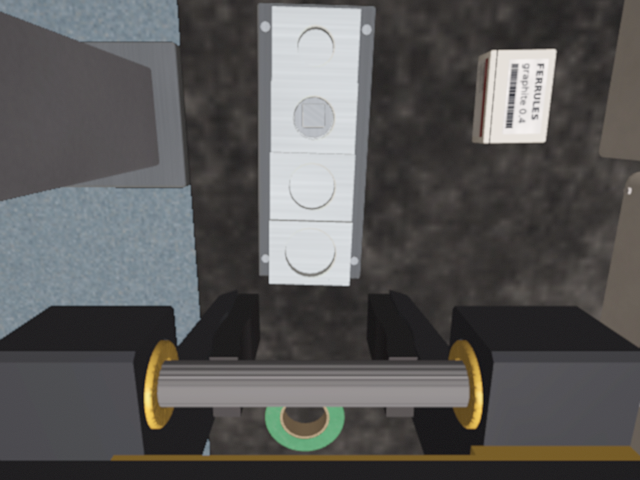

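The plug stands upright in the second pocket at (314,117), with its stem top at z = 0.0687 (0.069 expected when fully home). The hand is well clear.

```bash
python3 -c "
from plant import r
print(r.finish_job())"
```

```text
the job is handed in; nothing more can be done
None
```

The plug is the 28 mm one: it stood on the rim of step 1 (6.6 N reading), then went in at step 2 (5.4 N reading on the floor), where I left it fully home and upright with the hand clear, and the job is handed in.

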